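Stack the finish cups on the cam lift and hold it raised

ROBOT

A 7-joint arm with a two-finger parallel gripper is mounted at the origin on the work surface. World frame = base frame: x ahead of the robot, y to its left, z up, the work surface at z = 0. Lengths are in m, angles in rad, forces in N, time in s.
With the tool pointing down it reaches from about 0.35 to 0.9 m from the base axis. Payload 8.1 kg.
Tool frame: the origin (TCP) lies on the centre line of the jaws, within the pads' length; the fingertips stand 22 mm ahead of it and the grasp point (between the pads) lies 3 mm ahead of it; z points along the fingers, y is the line along which they close (so a half turn about z gives the same grasp; the last joint's range is limited). The gripper opens to 85 mm and grips with 20 to 120 N. Pads are 22 mm wide; open, the fingers measure 114 mm over their backs; the gripper's body (76 mm by 85 mm) begins 54 mm behind the grasp point. The pads swing forward as they close: fully open they stand 13 mm farther back than shut.
Start: joints at [-1.336, 0.434, 0.025, 1.573, -0.012, 1.134, -0.075], TCP at [0.207, 0.59, 0.233] pointing down, gripper open.
Joint ranges: [-2.62, 2.62], [-0.44, 2.09], [-1.27, 1.32], [0.08, 2.57], [-1.32, 4.46], [0.12, 2], [-2.74, 2.74]. Speed limits (rad/s): [2.22, 2.22, 3.01, 3.01, 3.14, 3.14, 3.14].

INTERFACE

Orientations are given as a rotation vector (axis times angle).
In Python, from station import arm gives the robot as it stands. The module is installed in compiled form; this text tells all that it offers. Calls block until the motion is done:
- arm.move_to(position, orientation): joint-space move of the TCP to a pose.
- arm.servo_line(position, vel=0.15, rotation=None, until_force=None): straight line of the TCP; rotation=None keeps the orientation; vel is the mean speed in m/s. With until_force (N) it stops when the force on the tool has changed by that much, and returns True; else False.
- arm.move_j(angles): joint-space move.
- arm.move_gripper(opening, force=None): finger opening in m; force is the grip in N (None keeps the last); returns when the fingers have stopped.
- arm.dwell(seconds).
- arm.solve_ik(position, orientation): joint angles nearest the present ones, or None.
- arm.camera(name): name is "side" or "top"; returns the picture (400x640x3 uint8, red, green, blue); there is no depth.
- arm.camera_model(name): a dict with "K" (3x3 intrinsics, pixels), "origin" and "attitude" of the camera in the world. Camera axes: x right, y down, z forward; pixel columns grow to the right and rows downward; lengths in m; the calibration is good to about 2 mm. A picture is of the moment at which its call begins. camera_model takes no time and is no camera call.
A pose or a line that the arm cannot do raises arm.Unreachable and nothing moves.
- arm.close_job(): hands the job in; it is judged then, once.
Readings, each from a call of its own:
- arm.get_time_s(): time.
- arm.get_q(): joint angles.
- arm.get_qd(): joint speeds.
- arm.get_joint_torque(): joint torques, N m.
- arm.get_ee_pos(): TCP position.
- arm.get_orientation(): TCP orientation.
- arm.get_force(): force on the tool from outside, world axes, zero at the start.
- arm.get_moment(): the same for the moment, N m.
- arm.get_finger_gap(): finger opening in m.
- arm.get_finger_force(): force on a finger pad.
Only numpy, scipy, OpenCV 4.12 (cv2) and the standard library are available. Lean on these libraries where they do the work, as an engineer would, in place of code of your own. Each camera call takes 0.05 s, during which the arm holds its last target. There are 200 camera calls.

TASK

Nest the two loose aluminium cups one after the other into the cup that stands on the cam lift, so that all three make one straight stack, and let go of them. Then turn the lift's red-handled lever up until it points straight up, where the cam is at its highest lift, and finish while holding it there (it springs back if let go), so that I can take the stack. Leave the paint tin, the offcut and the roll of tape where they are.

Things in the scene. Friction and masses are not known exactly. Their poses are not given: they have to be found in the camera images.
- cup_low_mid (a point): aluminium cup, open on top, 70 mm tall, 0.1 kg: narrow foot (outer diameter 46 mm at the bottom, 54 at 30 mm up), then a shoulder and a straight mouth part 30 to 70 mm up, outer 66 mm, inner 60 mm. Point: on its axis, half-way up. It stands on the lift plate in a low locating ring (point 143 mm, rim 178 mm above the table); leave it there.
- cup_a_mid (a point): aluminium cup like the other two, same sizes, upright and loose on the table. Its foot drops into another cup's mouth until its shoulder rests on that rim: each nested cup stands 40 mm higher than the one below. Point: on its axis, half-way up (35 mm above its underside).
- cup_b_mid (a point): aluminium cup like the other two, same sizes, upright and loose on the table. Its foot drops into another cup's mouth until its shoulder rests on that rim: each nested cup stands 40 mm higher than the one below. Point: on its axis, half-way up (35 mm above its underside).
- lift_top (a point): centre of the top of the lift's aluminium plate (132 x 92 mm), 108 mm above the table at rest, 129 at the highest lift. The lift is fixed to the table (base 150 x 170 mm). x: level, square to the lever's shaft, pointing away from the side to which the lever leans at rest; y: level, along the shaft, the lever being on the -y side; z up.
- lever_grip (a point): middle of the lever's red round handle: a level bar 18 mm thick along the lift's y, on the end of the lever arm; 31 mm bare on the side of the arm (+y), 28 mm to the free end. It circles lever_axis at 120 mm. At rest: 85 mm above the table, 118 mm to the lift's -x of the axis; upright: 185 mm above the table. Free space round it. It does not spin on the arm.
- lever_axis (a point): point on the lever's shaft axis, level with lever_grip along the shaft (fixed, 65 mm above the table, 123 mm to the -y side of the stack's axis); its x, y and z axes are those of lift_top, the shaft runs along y.
- lever (a joint): lever angle (rad): 0 at rest, leaning 80 degrees from upright to the lift's -x (nearly level); grows as the handle swings up and over towards +x. 1.40 is straight up, the highest lift; the stop is at 1.85, past the peak, where the plate sinks again. A spring pulls it back to 0, about 5 N at the handle when upright.
- tin_mid (a point): bystander: a white and red paint tin, 84 mm diameter, 100 mm tall, standing; point at its centre
- offcut_mid (a point): bystander: a dark wooden offcut, 160 x 45 x 22 mm, lying along its x; point at its centre
- tape_mid (a point): bystander: a yellow roll of tape lying flat, 100 mm diameter, 25 mm tall; point at its centre

How it is judged:
By the outcome, as a careful person would: the job done as asked, in the order asked, and still so for the second after the job is handed in, while the arm keeps its last pose, push and grip.
It also fails if it takes over 61 s, if anything falls off the work surface, if the arm or the gripper's body presses on something with over 40 N, if the wrist force passes 120 N, or if a joint passes its speed limit or range.

## Working session

There is one attempt and no reset: what is moved stays moved. The work goes in short steps, each a Python script; the robot and the scene stay as the last script left them, time stands still between calls to the robot, and variables do not carry over. Pictures are saved under pics/ and viewed, at most 10 in all, crops included, and the job is handed in when it is done.

```bash
mkdir -p pics; python3 - <<'E'
from station import arm
import cv2,numpy as np
for n in("top","side"):
    cv2.imwrite(f"pics/{n}0.png",arm.camera(n)[:,:,::-1])
    m=arm.camera_model(n);print(n,np.round(m["K"],1).tolist(),np.round(m["origin"],4),np.round(m["attitude"],4).tolist())
print(arm.get_orientation(),arm.get_finger_gap(),arm.get_time_s())
E
```

```text
top [[424.2, 0.0, 314.7], [0.0, 424.2, 198.3], [0.0, 0.0, 1.0]] [4.2890e-01 1.0000e-04 1.2416e+00] [-2.1472, 2.0979, -0.1525]
side [[365.9, 0.0, 319.0], [0.0, 365.9, 203.9], [0.0, 0.0, 1.0]] [0.509  0.7404 0.7836] [-0.1884, 2.8012, -1.2283]
[-5.28148017e-01 -3.09677188e+00  2.17699358e-03] 0.08563568844672408 0.1
```

View pics/top0.png

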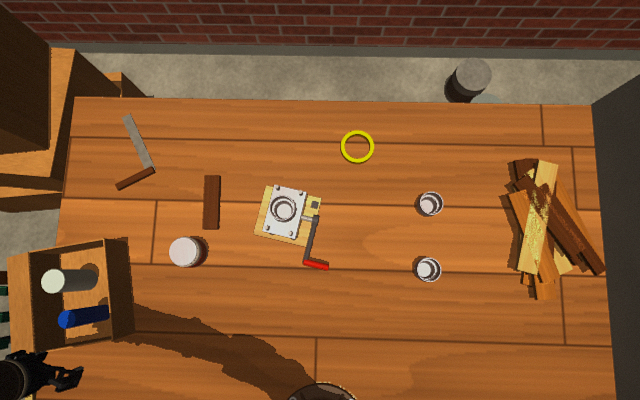

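View pics/side0.png

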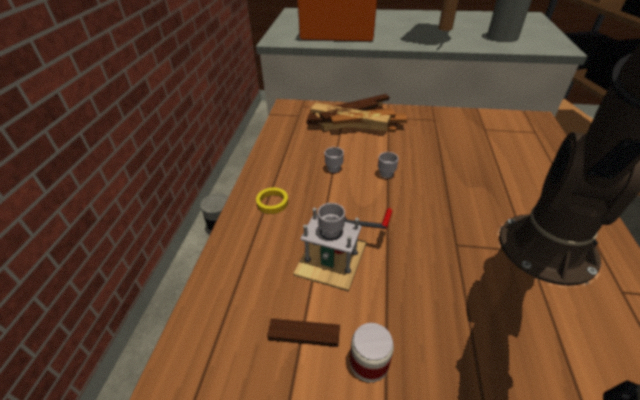

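The top view shows the lift cup near (284,209), the lever handle near (316,265), and the loose cups near (431,204) and (428,269). The tin, offcut and tape are well clear on the other side. I'll zoom in next.

```bash
cat > h.py <<'E'
import numpy as np,cv2
from scipy.spatial.transform import Rotation as R
from station import arm
def cam(n):
    m=arm.camera_model(n);A=np.array(m["attitude"]);Rm=A if A.shape==(3,3) else R.from_rotvec(A).as_matrix()
    return np.array(m["K"]),np.array(m["origin"]),Rm
def proj(n,P):
    K,o,Rm=cam(n);c=(np.atleast_2d(P)-o)@Rm;p=c@K.T;return p[:,:2]/p[:,2:]
def back(n,uv,z):
    K,o,Rm=cam(n);d=Rm@np.linalg.inv(K)@np.array([uv[0],uv[1],1.]);return o+d*(z-o[2])/d[2]
def circ(c,r,z,n=60):
    t=np.linspace(0,2*np.pi,n);return np.c_[c[0]+r*np.cos(t),c[1]+r*np.sin(t),0*t+z]
E
python3 - <<'E'
from h import *
i=cv2.imread("pics/top0.png")[145:290,255:450];cv2.imwrite("pics/topc.png",cv2.resize(i,None,fx=4,fy=4,interpolation=cv2.INTER_CUBIC))
i=cv2.imread("pics/side0.png")[140:290,270:420];cv2.imwrite("pics/sidec.png",cv2.resize(i,None,fx=4,fy=4,interpolation=cv2.INTER_CUBIC))
for uv,z in (((431,203),.07),((428.5,269),.07),((284,209),.178),((316,265),.085)): print(back("top",uv,z).round(4))
E
```

```text
[ 0.6206 -0.2924  0.07  ]
[ 0.4393 -0.282   0.07  ]
[0.5795 0.1055 0.178 ]
[0.4423 0.0227 0.085 ]
```

View pics/topc.png

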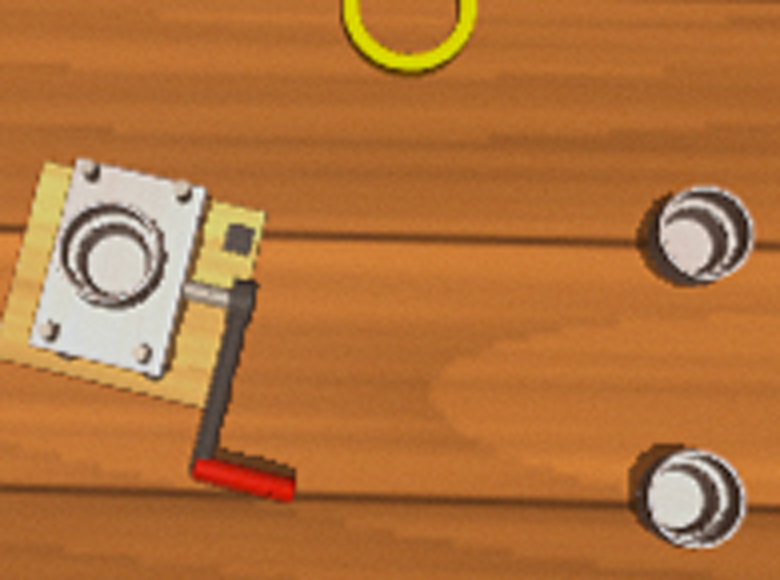

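View pics/sidec.png

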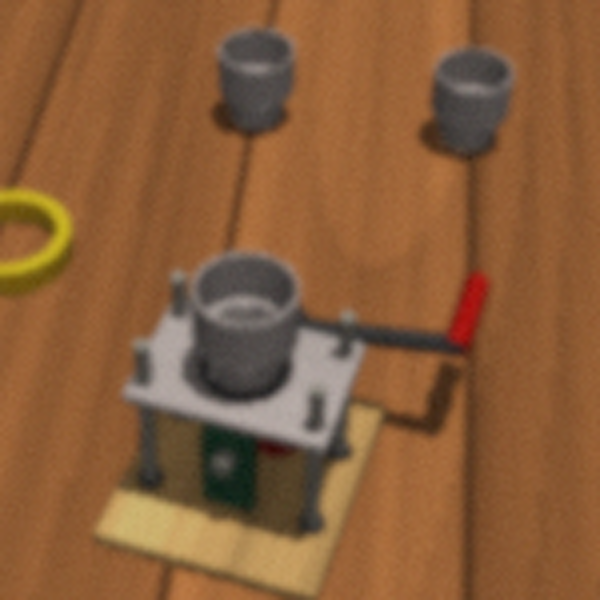

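```bash
cat > fit.py <<'E'
from h import *
from scipy.optimize import least_squares
top=cv2.imread("pics/top0.png");side=cv2.imread("pics/side0.png")
# cups: rim edge sharpness in both views
def samp(img,p): return cv2.remap(cv2.GaussianBlur(img,(0,0),.7).astype(np.float32).mean(2),p[:,0].astype(np.float32).reshape(-1,1),p[:,1].astype(np.float32).reshape(-1,1),cv2.INTER_LINEAR).ravel()
def sat(img): return (img.max(2).astype(float)-img.min(2))[:,:,None]
for name,c0,z in(("a",(.6206,-.2924),.07),("b",(.4393,-.282),.07),("low",(.5795,.1055),.178)):
    for cams in(("top",),("side",)):
        best=max(((sum((lambda d:np.median(d) + d.mean())(samp(sat(I),proj(n,circ((x,y),.037,z)))-samp(sat(I),proj(n,circ((x,y),.030,z)))) if name!="low" else
            np.abs(samp(I,proj(n,circ((x,y),.036,z)))-samp(I,proj(n,circ((x,y),.0315,z)))).mean() for n,I in(("top",top),("side",side)) if n in cams),x,y) for x in c0[0]+np.arange(-.014,.0141,.001) for y in c0[1]+np.arange(-.014,.0141,.001)))
        print(name,cams,np.round(best,4))
def red(n,I):
    h=I.astype(int);m=((h[:,:,2]>110)&(h[:,:,1]<50)&(h[:,:,0]<50)).astype(np.uint8)
    if n=="top":m[:,:290]=0;m[:,345:]=0
    else:m[:200]=0;m[260:]=0;m[:,:370]=0;m[:,410:]=0
    ys,xs=np.nonzero(m);return cv2.minAreaRect(np.c_[xs,ys].astype(np.float32)),(xs.mean(),ys.mean())
for n,I in(("top",top),("side",side)):
    r,c=red(n,I);print(n,r,c,back(n,c,.085).round(4))
    b=cv2.boxPoints(r);e=sorted([(np.linalg.norm(b[i]-b[(i+1)%4]),i) for i in range(4)])[:2]
    P=[back(n,(b[i]+b[(i+1)%4])/2,.085) for _,i in e];d=P[0]-P[1];print("ends",np.round(P,4).tolist(),"dir deg",np.degrees(np.arctan2(d[1],d[0])))
# plate corners clicked in the crop
for q in((79,158),(205,188),(158,378),(30,345)):
    print("plate",back("top",((q[0]+.5)/4-.5+255,(q[1]+.5)/4-.5+145),.108).round(4))
for q in((185,291),(243,298)): print("shaft",back("top",((q[0]+.5)/4-.5+255,(q[1]+.5)/4-.5+145),.07).round(4))
E
python3 fit.py
```

```text
Traceback (most recent call last):
  File "fit.py", line 9, in <module>
    best=max(((sum((lambda d:np.median(d) + d.mean())(samp(sat(I),proj(n,circ((x,y),.037,z)))-samp(sat(I),proj(n,circ((x,y),.030,z)))) if name!="low" else
  File "fit.py", line 9, in <genexpr>
    best=max(((sum((lambda d:np.median(d) + d.mean())(samp(sat(I),proj(n,circ((x,y),.037,z)))-samp(sat(I),proj(n,circ((x,y),.030,z)))) if name!="low" else
               ~~~^^^^^^^^^^^^^^^^^^^^^^^^^^^^^^^^^^^^^^^^^^^^^^^^^^^^^^^^^^^^^^^^^^^^^^^^^^^^^^^^^^^^^^^^^^^^^^^^^^^^^^^^^^^^^^^^^^^^^^^^^^^^^^^^^^^^^^^^
  File "fit.py", line 9, in <genexpr>
    best=max(((sum((lambda d:np.median(d) + d.mean())(samp(sat(I),proj(n,circ((x,y),.037,z)))-samp(sat(I),proj(n,circ((x,y),.030,z)))) if name!="low" else
                                                      ~~~~^^^^^^^^^^^^^^^^^^^^^^^^^^^^^^^^^^^
  File "fit.py", line 5, in samp
    def samp(img,p): return cv2.remap(cv2.GaussianBlur(img,(0,0),.7).astype(np.float32).mean(2),p[:,0].astype(np.float32).reshape(-1,1),p[:,1].astype(np.float32).reshape(-1,1),cv2.INTER_LINEAR).ravel()
                                      ~~~~~~~~~~~~~~~~~~~~~~~~~~~~~~~~~~~~~~~~~~~~~~~~~~~~~~^^^
numpy.exceptions.AxisError: axis 2 is out of bounds for array of dimension 2
```

```bash
sed -i 's/\.astype(np.float32)\.mean(2)/.astype(np.float32).reshape(400,640,-1).mean(2)/' fit.py; python3 fit.py
```

```text
a ('top',) [155.967    0.6216  -0.2924]Traceback (most recent call last):
  File "fit.py", line 9, in <module>
    best=max(((sum((lambda d:np.median(d) + d.mean())(samp(sat(I),proj(n,circ((x,y),.037,z)))-samp(sat(I),proj(n,circ((x,y),.030,z)))) if name!="low" else
        np.abs(samp(I,proj(n,circ((x,y),.036,z)))-samp(I,proj(n,circ((x,y),.0315,z)))).mean() for n,I in(("top",top),("side",side)) if n in cams),x,y) for x in c0[0]+np.arange(-.014,.0141,.001) for y in c0[1]+np.arange(-.014,.0141,.001)))
  File "fit.py", line 9, in <genexpr>
    best=max(((sum((lambda d:np.median(d) + d.mean())(samp(sat(I),proj(n,circ((x,y),.037,z)))-samp(sat(I),proj(n,circ((x,y),.030,z)))) if name!="low" else
               ~~~^^^^^^^^^^^^^^^^^^^^^^^^^^^^^^^^^^^^^^^^^^^^^^^^^^^^^^^^^^^^^^^^^^^^^^^^^^^^^^^^^^^^^^^^^^^^^^^^^^^^^^^^^^^^^^^^^^^^^^^^^^^^^^^^^^^^^^^^
        np.abs(samp(I,proj(n,circ((x,y),.036,z)))-samp(I,proj(n,circ((x,y),.0315,z)))).mean() for n,I in(("top",top),("side",side)) if n in cams),x,y) for x in c0[0]+np.arange(-.014,.0141,.001) for y in c0[1]+np.arange(-.014,.0141,.001)))
        ^^^^^^^^^^^^^^^^^^^^^^^^^^^^^^^^^^^^^^^^^^^^^^^^^^^^^^^^^^^^^^^^^^^^^^^^^^^^^^^^^^^^^^^^^^^^^^^^^^^^^^^^^^^^^^^^^^^^^^^^^^^^^^^^^^^^^^^^^
  File "fit.py", line 9, in <genexpr>
    best=max(((sum((lambda d:np.median(d) + d.mean())(samp(sat(I),proj(n,circ((x,y),.037,z)))-samp(sat(I),proj(n,circ((x,y),.030,z)))) if name!="low" else
                                                                                                          ~~~~^^^^^^^^^^^^^^^^^^^^^^
  File "h.py", line 8, in proj
    K,o,Rm=cam(n);c=(np.atleast_2d(P)-o)@Rm;p=c@K.T;return p[:,:2]/p[:,2:]
           ~~~^^^
  File "h.py", line 5, in cam
    m=arm.camera_model(n);A=np.array(m["attitude"]);Rm=A if A.shape==(3,3) else R.from_rotvec(A).as_matrix()
ValueError: time passes only in moves, steps and waits
```

```bash
sed -i 's/^def cam/import functools\n@functools.cache\ndef cam/' h.py; python3 fit.py
```

```text
a ('top',) [155.967    0.6216  -0.2924]
a ('side',) [60.5043  0.6226 -0.2874]
b ('top',) [169.7225   0.4383  -0.281 ]
b ('side',) [62.7444  0.4403 -0.277 ]
low ('top',) [71.0863  0.5805  0.1085]
low ('side',) [15.3015  0.5855  0.1195]
top ((315.5000305175781, 264.5), (25.951313018798828, 6.063390254974365), 14.03624439239502) (np.float64(315.8766233766234), np.float64(264.5194805194805)) [0.4435 0.0231 0.085 ]
ends [[0.4511, 0.0583, 0.085], [0.436, -0.0099, 0.085]] dir deg 77.54650216523075
side ((387.0500183105469, 216.84999084472656), (6.324554920196533, 18.024980545043945), 18.434947967529297) (np.float64(386.7818181818182), np.float64(217.03636363636363)) [0.4431 0.0195 0.085 ]
ends [[0.4348, -0.0162, 0.085], [0.4495, 0.0519, 0.085]] dir deg -102.18483790403074
plate [0.6574 0.1414 0.108 ]
plate [0.6384 0.0547 0.108 ]
plate [0.5088 0.0824 0.108 ]
plate [0.5289 0.1691 0.108 ]
shaft [0.5723 0.0683 0.07  ]
shaft [0.5683 0.0279 0.07  ]
```

The top view gives a lift yaw of about -12.3° and a stack axis near (0.583, 0.112). Next I grasp cup a, closing along y, and hover it over the lift cup to check in the side view.

```bash
cat >> h.py <<'E'
def down(deg):
    t=np.radians(deg);y=np.array([np.cos(t),np.sin(t),0]);z=np.array([0,0,-1.]);return R.from_matrix(np.c_[np.cross(y,z),y,z]).as_rotvec()
D=down(90); S=np.array([.583,.112])
def snap(n,f): 
    i=arm.camera(n)[:,:,::-1].copy();cv2.imwrite(f"pics/{f}.png",i);return i
def status(): print("t",round(arm.get_time_s(),2),"p",np.round(arm.get_ee_pos(),4),"gap",round(arm.get_finger_gap(),4),"F",np.round(arm.get_force(),1))
E
python3 - <<'E'
from h import *
arm.move_to([.622,-.290,.20],D);status()
arm.servo_line([.622,-.290,.055],vel=.15);status()
arm.move_gripper(.05,force=30);status()
arm.servo_line([.622,-.290,.29],vel=.25)
arm.move_to([S[0],S[1],.285],D);arm.dwell(.2);status()
i=snap("side","s1");c=i[120:260,250:410];cv2.imwrite("pics/s1c.png",cv2.resize(c,None,fx=4,fy=4,interpolation=cv2.INTER_CUBIC))
E
```

```text
t 3.49 p [ 0.6225 -0.289   0.1999] gap 0.0852 F [0.4 0.1 0.1]
t 4.61 p [ 0.6226 -0.2905  0.056 ] gap 0.0852 F [ 0.5 -0.1 -0.3]
t 4.94 p [ 0.6229 -0.2906  0.0566] gap 0.0651 F [-0.9  1.4  6.2]
t 7.73 p [0.5833 0.1108 0.2851] gap 0.0652 F [ 0.4  0.5 -1.9]
```

View pics/s1c.png

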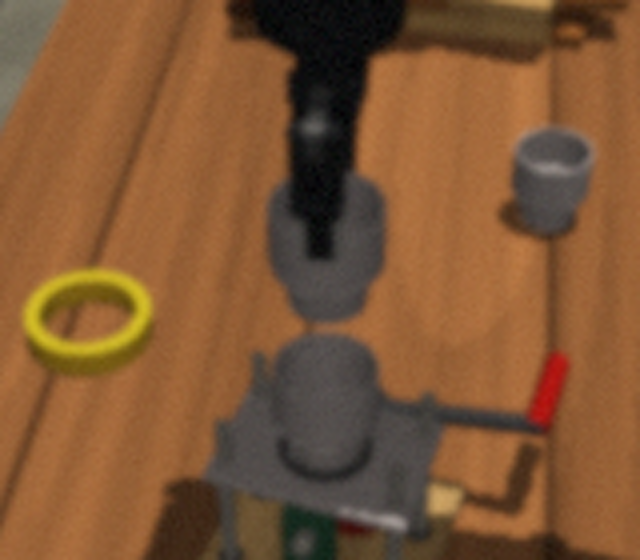

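```bash
python3 - <<'E'
from h import *
def ext(c,r,z):
    p=proj("side",circ(c,r,z,720));p=((p-[250,120]+.5)*4-.5);return p[:,0].min().round(1),p[:,0].max().round(1),p[:,1].min().round(1),p[:,1].max().round(1)
T=(.5833,.1108)
u=.285-.055
for nm,z,r in(("held rim",u+.07,.033),("held mouthbottom",u+.03,.033),("held foot",u,.023)):print(nm,ext(T,r,z))
for nm,z,r in(("low rim",.178,.033),("low mouthbottom",.138,.033)):print(nm,ext(S,r,z))
i=cv2.imread("pics/s1.png").astype(int);sat=i.max(2)-i.min(2)
# silhouette widths along rows (grey vs wood)
for row in(178,182,186,193,196,206,210,214,218):
    m=np.nonzero(sat[row,300:360]<28)[0]+300
    print(row,(row-120+.5)*4-.5,[(float(x)-250+.5)*4-.5 for x in(m.min(),m.max())],len(m))
col=i[150:230,331].tolist();print([(150+k,max(v)-min(v),sum(v)//3) for k,v in enumerate(col)][45:62])
E
```

```text
held rim (np.float64(266.0), np.float64(387.8), np.float64(166.7), np.float64(240.9))
held mouthbottom (np.float64(267.9), np.float64(385.7), np.float64(223.1), np.float64(298.3))
held foot (np.float64(286.6), np.float64(366.7), np.float64(274.1), np.float64(326.8))
low rim (np.float64(271.6), np.float64(382.1), np.float64(329.7), np.float64(406.1))
low mouthbottom (np.float64(273.1), np.float64(380.3), np.float64(376.4), np.float64(453.0))
178 233.5 [273.5, 381.5] 28
182 249.5 [273.5, 377.5] 27
186 265.5 [273.5, 377.5] 27
193 293.5 [293.5, 361.5] 18
196 305.5 [293.5, 357.5] 17
206 345.5 [289.5, 361.5] 19
210 361.5 [257.5, 373.5] 27
214 377.5 [257.5, 373.5] 30
218 393.5 [249.5, 381.5] 34
[(195, 7, 71), (196, 6, 73), (197, 8, 71), (198, 6, 73), (199, 11, 73), (200, 36, 88), (201, 65, 101), (202, 66, 102), (203, 41, 95), (204, 16, 84), (205, 7, 81), (206, 8, 80), (207, 5, 82), (208, 8, 79), (209, 8, 83), (210, 8, 82), (211, 7, 84)]
```

The held cup (foot centre about (328,320) in the crop) looks slightly farther from the camera than the lift cup (rim centre about (326,372)). So I'm moving the target to about (0.584, 0.115) and lowering with force sensing.

```bash
python3 - <<'E'
from h import *
f0=np.array(arm.get_force())
arm.servo_line([.584,.115,.25],vel=.1);status()
for z in(.225,.214,.2045):
    r=arm.servo_line([.584,.115,z],vel=.04,until_force=5);print(z,r,np.round(np.array(arm.get_force())-f0,1));status()
    if r:break
snap("side","s2");snap("top","t2")
E
```

```text
t 8.28 p [0.584  0.1149 0.25  ] gap 0.0649 F [ 0.2 -0.2 -1. ]
0.225 False [-1.   0.9  1.5]
t 9.06 p [0.5841 0.115  0.2251] gap 0.0648 F [ 0.1 -0.4 -0.2]
0.214 False [-1.8  0.9  1.2]
t 9.48 p [0.5838 0.115  0.2137] gap 0.0646 F [-0.8 -0.4 -0.5]
0.2045 True [-1.   2.2  7.3]
t 9.78 p [0.5848 0.1159 0.2047] gap 0.0649 F [0.  0.9 5.6]
```

```bash
python3 - <<'E'
from h import *
arm.move_gripper(.085);status()
arm.servo_line([.584,.115,.31],vel=.2)
B=[.4393,-.279]
arm.move_to([*B,.17],D);arm.dwell(.1)
i=snap("side","s3");j=snap("top","t3");status()
a=cv2.resize(i[140:260,290:390],None,fx=5,fy=5,interpolation=cv2.INTER_CUBIC)[:,:390];b=cv2.resize(j[165:285,245:325],None,fx=5,fy=5,interpolation=cv2.INTER_CUBIC)
cv2.imwrite("pics/c3.png",np.hstack([a,b]))
E
```

```text
t 10.22 p [0.5836 0.1151 0.2037] gap 0.0847 F [ 0.1 -0.9 -0.2]
t 12.73 p [ 0.4399 -0.2784  0.1701] gap 0.0851 F [ 0.4 -0.1 -1.1]
```

View pics/c3.png

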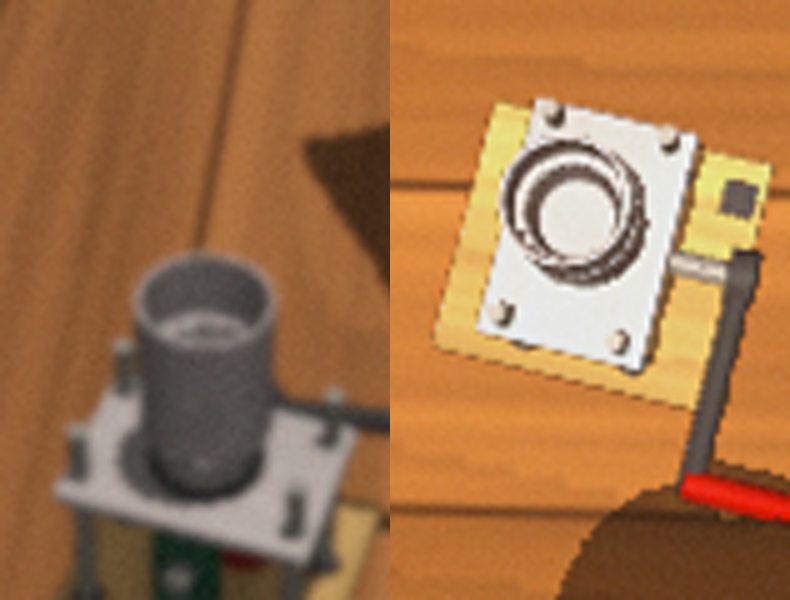

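Cup a sits straight in the lift cup: in the left crop the shared rim is at (205,290) with one continuous cylinder below it, and the top view agrees. Next is cup b, the same way.

```bash
python3 - <<'E'
from h import *
B=[.4393,-.279];P=[.584,.1155]
arm.servo_line([*B,.055],vel=.15)
arm.move_gripper(.05,force=30);status()
arm.servo_line([*B,.30],vel=.25)
arm.move_to([*P,.33],D);arm.dwell(.2);f0=np.array(arm.get_force());status();snap("side","s4")
for z in(.29,.2555,.2445):
    r=arm.servo_line([*P,z],vel=.06 if z>.25 else .04,until_force=5);print(z,r,np.round(np.array(arm.get_force())-f0,1));status()
    if r:break
E
```

```text
t 13.98 p [ 0.4402 -0.2795  0.0562] gap 0.0657 F [-1.5  0.2  8.8]
t 16.88 p [0.584  0.1142 0.3302] gap 0.0651 F [ 0.  -0.   0.1]
0.29 False [ 0.3 -0.4 -0.7]
t 17.74 p [0.5842 0.1154 0.2902] gap 0.0652 F [ 0.4 -0.5 -0.5]
0.2555 False [ 0.1  0.3 -1. ]
t 18.47 p [0.5841 0.1154 0.2556] gap 0.0649 F [ 0.1  0.2 -0.8]
0.2445 True [-0.   1.4  7. ]
t 18.8 p [0.5846 0.1162 0.2447] gap 0.0655 F [0.  1.4 7.1]
```

```bash
cat >> h.py <<'E'
YAW=np.radians(-12.3);LX=np.array([np.cos(YAW),np.sin(YAW),0]);LY=np.array([-np.sin(YAW),np.cos(YAW),0])
AX=np.array([.5578,-.0057,.065])
def hpos(a,ax=AX,off=0): 
    t=1.40-a if False else np.radians(80)-a*np.radians(80)/1.40
    return ax-LX*.12*np.sin(t)+np.array([0,0,.12*np.cos(t)])+np.array([0,0,.003])+LY*off
E
python3 - <<'E'
from h import *
arm.move_gripper(.085);status()
arm.servo_line([.584,.1155,.35],vel=.2)
for d in(-12.3,167.7):
    for a in(0,.7,1.4): 
        q=arm.solve_ik(hpos(a),down(d));print(d,a,None if q is None else np.round(q,2))
i=snap("side","s5");j=snap("top","t5");status()
a=cv2.resize(i[140:260,290:390],None,fx=5,fy=5,interpolation=cv2.INTER_CUBIC)[:,:390]
cv2.imwrite("pics/c5.png",a)
E
```

```text
t 19.14 p [0.5836 0.1157 0.2437] gap 0.0851 F [ 0.4 -0.4 -0.1]
-12.3 0 [-0.97  0.59  1.16  2.22 -0.77  0.82  0.48]
-12.3 0.7 [-0.96  0.49  1.17  2.06 -0.56  0.95  0.29]
-12.3 1.4 [-0.84  0.59  1.16  1.85 -0.61  1.11  0.33]
167.7 0 [-0.04  0.35 -0.16  2.16  0.09  0.64  2.67]
167.7 0.7 [-0.    0.3  -0.16  1.99  0.06  0.85  2.73]
167.7 1.4 [ 0.17  0.4  -0.34  1.78  0.15  1.    2.69]
t 19.93 p [0.5833 0.1158 0.3484] gap 0.0849 F [-1.2 -0.1  0.1]
```

View pics/c5.png

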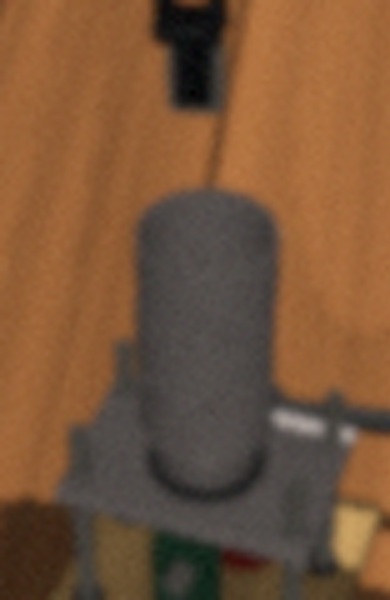

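The stack is straight: in the crop a single cylinder runs from (207,195) to (207,490). I'll take the hover solution at 167.7° and turn joint 7 by half a turn, which gives the same grasp well within its range, then grip the lever handle.

```bash
python3 - <<'E'
from h import *
h=hpos(0);print(h)
q=np.array(arm.solve_ik([h[0],h[1],.33],down(167.7)));print(q.round(2))
q[6]-=np.pi
arm.move_j(q);status();print(R.from_rotvec(arm.get_orientation()).as_matrix().round(3).tolist())
arm.servo_line([h[0],h[1],.16],vel=.2)
i=snap("top","t6");print(arm.servo_line(h,vel=.08,until_force=8));status()
f0=np.array(arm.get_force())
arm.move_gripper(.012,force=25);arm.dwell(.3);status()
f=np.array(arm.get_force())-f0;p=np.array(arm.get_ee_pos());print("dF lift x,y,z",f@LX,f@LY,f[2],"dp",(p-h)@LX,(p-h)@LY)
snap("side","s6")
c=cv2.imread("pics/s6.png")[150:270,330:430];cv2.imwrite("pics/c6.png",cv2.resize(c,None,fx=5,fy=5,interpolation=cv2.INTER_CUBIC))
E
```

```text
[0.44233575 0.01947528 0.08883778]
[ 0.16  0.08 -0.34  1.81  0.03  1.25  2.73]
t 21.79 p [0.4424 0.0193 0.3297] gap 0.085 F [ 0.2 -1.7 -0.3]
[[0.213, 0.977, -0.001], [0.977, -0.213, 0.0], [0.0, -0.001, -1.0]]
False
t 23.88 p [0.4427 0.0195 0.0892] gap 0.0852 F [-0.2 -0.8  0.3]
t 24.82 p [0.444  0.0192 0.0893] gap 0.0156 F [ 5.  -2.  -1.1]
dF lift x,y,z 5.347671033079828 -0.10608752201134619 -1.409209839684903 dp 0.0017363678224947448 4.98736762699473e-05
```

View pics/c6.png

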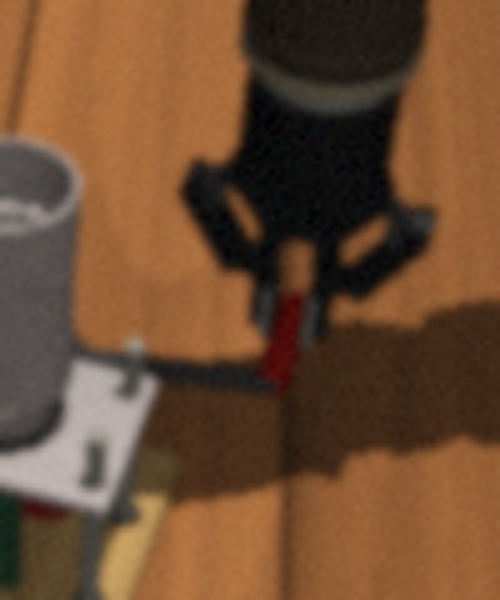

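Both pads straddle the red bar (bar at about (285,330) in the crop). The residual force puts the axis 1.7 mm farther along lift x, so I correct for that and swing up along the arc.

```bash
cat >> h.py <<'E'
AX2=AX+LX*.0019
def rep(a):
    f=np.array(arm.get_force());p=np.array(arm.get_ee_pos());d=p-AX2-[0,0,.003]
    print(round(a,2),"Fx,y,z",np.round([f@LX,f@LY,f[2]],1),"r",round(np.hypot(d@LX,d[2]),4),"ang",round(1.40-np.arctan2(-d@LX,d[2]),3),"y",round(d@LY,4),"gap",round(arm.get_finger_gap(),4),"t",round(arm.get_time_s(),1))
E
python3 - <<'E'
from h import *
arm.servo_line(hpos(0,AX2),vel=.05);rep(0)
arm.move_gripper(.012,force=40)
for a in np.arange(.1,.71,.1):
    arm.servo_line(hpos(a,AX2),vel=.06);rep(a)
    if np.linalg.norm(arm.get_force())>30: print("stop");break
E
```

```text
0 Fx,y,z [-0.4  0.3  4. ] r 0.1201 ang 0.005 y 0.0 gap 0.0157 t 25.1
0.1 Fx,y,z [-1.7 -0.2 -0.4] r 0.1208 ang 0.102 y -0.0001 gap 0.012 t 25.7
0.2 Fx,y,z [ 0.5  0.5 -0.3] r 0.1194 ang 0.211 y 0.0001 gap 0.0121 t 26.0
0.3 Fx,y,z [-0.4  0.2 -0.1] r 0.1198 ang 0.308 y 0.0001 gap 0.0117 t 26.4
0.4 Fx,y,z [-0.1  0.5  0. ] r 0.1198 ang 0.407 y 0.0001 gap 0.0121 t 26.7
0.5 Fx,y,z [-0.3 -0.7  0.4] r 0.1198 ang 0.507 y 0.0001 gap 0.012 t 27.1
0.6 Fx,y,z [-0.5  0.7  0. ] r 0.1199 ang 0.607 y 0.0001 gap 0.0121 t 27.4
0.7 Fx,y,z [-0.5 -0.4 -0.6] r 0.1199 ang 0.707 y 0.0001 gap 0.0116 t 27.8
```

The handle slipped out: the gap is 12 mm where it should be 18. I'll look before trying again.

```bash
python3 - <<'E'
from h import *
i=snap("side","s7");c=i[150:270,330:430];a=cv2.resize(c,None,fx=5,fy=5,interpolation=cv2.INTER_CUBIC)[:,:400]
j=snap("top","t7");b=cv2.resize(cv2.imread("pics/t6.png")[200:300,260:340],None,fx=5,fy=5,interpolation=cv2.INTER_CUBIC)
b=np.vstack([b,np.zeros((100,400,3),np.uint8)])
cv2.imwrite("pics/c7.png",np.hstack([a,b]))
E
```

```text
(no output)
```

View pics/c7.png

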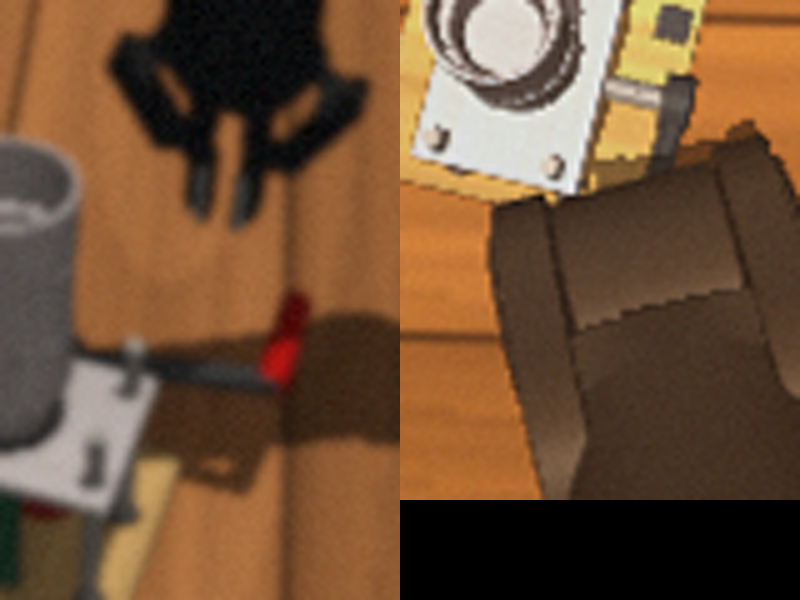

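```bash
python3 - <<'E'
from h import *
def c(P): return (((proj("side",P)-[330,150])+.5)*5-.5).round(0).tolist()
p=np.array([.444,.0192,.0893])
print("TCP,tip centre",c([p,p-[0,0,.022]]))
for s in(-1,1): print("tip near-edge bottom of pad/finger",c([p+LX*s*.009+LY*.011-[0,0,.022],p+LX*s*.018+LY*.011-[0,0,.022]]))
b=np.array([.444,.0192,.085]);print("bar ends/centre",c([b+LY*.031,b,b-LY*.028]))
p=np.array(arm.get_ee_pos());print("now",p,c([p,p-[0,0,.022],p+LY*.011-[0,0,.022]+LX*.006,p+LY*.011-[0,0,.022]-LX*.006]))
E
```

```text
TCP,tip centre [[285.0, 331.0], [281.0, 360.0]]
tip near-edge bottom of pad/finger [[293.0, 377.0], [309.0, 381.0]]
tip near-edge bottom of pad/finger [[260.0, 369.0], [244.0, 365.0]]
bar ends/centre [[271.0, 376.0], [284.0, 337.0], [296.0, 303.0]]
now [0.48414971 0.0103309  0.15981473] [[221.0, 215.0], [218.0, 247.0], [201.0, 258.0], [224.0, 263.0]]
```

The images show the real fingertips about 20 mm shorter than I assumed, so only their ends held the bar. The lever is back at rest and the stack is unharmed. I'll grip again 18 mm deeper.

```bash
sed -i 's/np.array(\[0,0,.003\])+LY\*off/np.array([0,0,-.015])+LY*off/; s/-\[0,0,.003\]/+[0,0,.015]/' h.py; python3 - <<'E'
from h import *
arm.move_gripper(.085)
h=hpos(0,AX2);arm.servo_line([h[0],h[1],.16],vel=.12)
print(h,arm.servo_line(h,vel=.08,until_force=8));status();f0=np.array(arm.get_force())
arm.move_gripper(.012,force=40);arm.dwell(.3);rep(0);print("dF",np.array(arm.get_force())-f0)
if arm.get_finger_gap()>.0165:
  for a in np.arange(.07,.36,.07):
    arm.servo_line(hpos(a,AX2),vel=.05);rep(a)
    if np.linalg.norm(arm.get_force())>35 or arm.get_finger_gap()<.0165: print("stop");break
E
```

```text
[0.44419214 0.01907052 0.07083778] False
t 30.34 p [0.4445 0.0191 0.0712] gap 0.0849 F [-0.3 -0.5 -0.8]
0 Fx,y,z [-0.6 -0.3  4.1] r 0.1201 ang 0.004 y -0.0 gap 0.0168 t 31.3
dF [-0.34541773  0.32513524  4.88265771]
0.07 Fx,y,z [-0.9  0.5 -6.3] r 0.1203 ang 0.073 y 0.0 gap 0.0166 t 31.6
0.14 Fx,y,z [-2.   1.4 -6.8] r 0.1205 ang 0.142 y -0.0 gap 0.0164 t 31.9
stop
```

```bash
python3 - <<'E'
from h import *
arm.move_gripper(.012,force=60);rep(.14)
for a in np.r_[np.arange(.21,1.34,.08),1.40]:
    arm.servo_line(hpos(a,AX2),vel=.06);rep(a)
    if np.linalg.norm(arm.get_force())>40 or arm.get_finger_gap()<.0145: print("stop");break
E
```

```text
0.14 Fx,y,z [-3.8  2.1 -6.7] r 0.1205 ang 0.14 y -0.0 gap 0.0163 t 32.1
0.21 Fx,y,z [-5.8  2.8 -7.7] r 0.1209 ang 0.212 y -0.0001 gap 0.0157 t 32.4
0.29 Fx,y,z [-8.   2.9 -4.8] r 0.1213 ang 0.291 y -0.0 gap 0.0156 t 32.7
0.37 Fx,y,z [-10.6   2.6   0.5] r 0.1218 ang 0.367 y 0.0 gap 0.0158 t 33.0
0.45 Fx,y,z [-12.4   2.7  -2.4] r 0.1223 ang 0.439 y -0.0 gap 0.0159 t 33.3
0.53 Fx,y,z [-17.    3.2   3.3] r 0.1229 ang 0.512 y 0.0 gap 0.0163 t 33.6
0.61 Fx,y,z [-22.3   3.6   9.7] r 0.1236 ang 0.584 y 0.0 gap 0.0159 t 34.0
0.69 Fx,y,z [-27.8   1.9  16.8] r 0.1242 ang 0.655 y 0.0 gap 0.0159 t 34.3
0.77 Fx,y,z [-33.1   1.3  24.6] r 0.1248 ang 0.724 y 0.0 gap 0.0159 t 34.6
stop
```

The force shows that the bar slid about 6 mm down in the pads and the strong grip is now fighting the arc. I'll loosen to a cage, lower a little, follow the arc with the spring holding the bar against one pad, and grip at the top.

```bash
python3 - <<'E'
from h import *
dz=np.array([0,0,-.003])
arm.move_gripper(.0215);rep(.77)
arm.servo_line(hpos(.74,AX2)+dz,vel=.05);rep(.74)
for a in np.r_[np.arange(.82,1.34,.08),1.40]:
    arm.servo_line(hpos(a,AX2)+dz,vel=.05);rep(a)
    if np.linalg.norm(arm.get_force())>30: print("stop");break
i=snap("side","s8");c=i[110:230,310:410];a=cv2.resize(c,None,fx=5,fy=5,interpolation=cv2.INTER_CUBIC)[:,:400]
j=snap("top","t8");b=cv2.resize(j[180:300,260:340],None,fx=5,fy=5,interpolation=cv2.INTER_CUBIC)
cv2.imwrite("pics/c8.png",np.hstack([a,b]))
E
```

```text
0.77 Fx,y,z [-24.7   1.   16.2] r 0.1235 ang 0.742 y 0.0001 gap 0.0219 t 34.8
0.74 Fx,y,z [-24.9   1.8  17.7] r 0.1214 ang 0.692 y 0.0001 gap 0.0216 t 35.1
0.82 Fx,y,z [-17.   -0.2  13.4] r 0.1201 ang 0.792 y 0.0 gap 0.0215 t 35.4
0.9 Fx,y,z [-12.   -0.1   9.2] r 0.1191 ang 0.886 y -0.0 gap 0.0212 t 35.8
0.98 Fx,y,z [-9.6 -0.   7. ] r 0.1187 ang 0.973 y -0.0 gap 0.0216 t 36.1
1.06 Fx,y,z [-9.1  0.5  5.9] r 0.1186 ang 1.056 y -0.0001 gap 0.0214 t 36.4
1.14 Fx,y,z [-7.1 -0.1  4.5] r 0.1185 ang 1.14 y -0.0001 gap 0.0214 t 36.8
1.22 Fx,y,z [-6.3  0.1  3.9] r 0.1185 ang 1.222 y -0.0001 gap 0.0216 t 37.1
1.3 Fx,y,z [-6.1  0.7  3.8] r 0.1181 ang 1.301 y -0.0002 gap 0.0217 t 37.5
1.4 Fx,y,z [-5.7  0.2  2.8] r 0.1175 ang 1.4 y -0.0001 gap 0.0216 t 37.9
```

View pics/c8.png

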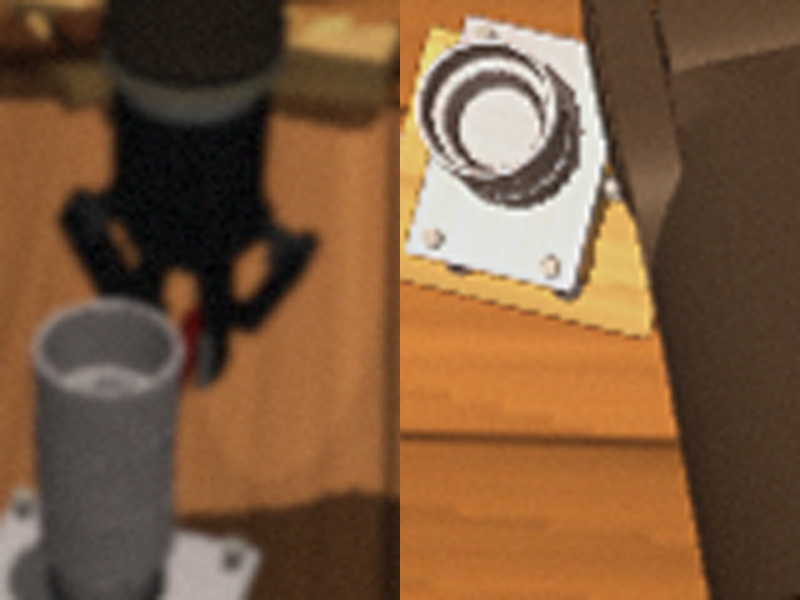

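The lever is up, with the red bar between the pads at about (192,345) and the 5.7 N spring load on one pad. I close the grip and check the angle and the lift height.

```bash
python3 - <<'E'
from h import *
arm.move_gripper(.012,force=40);arm.dwell(.3);rep(1.4)
d=np.array(arm.get_ee_pos())-AX2
print("x err",d@LX)
if abs(d@LX)>.0007:
    t=hpos(1.4,AX2)+[0,0,-.003]-LX*(d@LX);arm.servo_line(t,vel=.03);arm.dwell(.3);rep(1.4)
i=snap("side","s9");snap("top","t9")
for z in(.258,.277,.279):print(z,proj("side",circ((.584,.1145),.033,z,200))[:,1].min(),proj("top",[[.584,.1145,z]]))
g=(i.max(2).astype(int)-i.min(2))[:,332];print([(k,int(g[k])) for k in range(164,176)])
g=cv2.imread("pics/s5.png").astype(int);g=(g.max(2)-g.min(2))[:,332];print([(k,int(g[k])) for k in range(172,186)])
E
```

```text
1.4 Fx,y,z [-6.7 -0.3  3.8] r 0.1175 ang 1.397 y -0.0002 gap 0.0169 t 38.5
x err -0.00038394954559111186
0.258 177.06019982369315 [[277.0901553  202.18405288]]
0.277 170.4829826782842 [[276.18757635 200.88337276]]
0.279 169.778791148628 [[276.09055648 200.74356026]]
[(164, 3), (165, 3), (166, 11), (167, 2), (168, 3), (169, 7), (170, 12), (171, 9), (172, 9), (173, 7), (174, 9), (175, 7)]
[(172, 80), (173, 79), (174, 78), (175, 82), (176, 70), (177, 51), (178, 23), (179, 11), (180, 8), (181, 7), (182, 8), (183, 6), (184, 8), (185, 7)]
```

The angle reads 1.397 and the handle sits 0.4 mm off the axis in x. In the earlier side picture the rim's far edge was at about row 169.6, against 169.8 predicted for the full 21 mm lift. I'm handing in.

```bash
python3 - <<'E'
from h import *
print(arm.close_job())
E
```

```text
the job is handed in; nothing more can be done
None
```

The three cups are nested in one straight stack on the lift, and I handed the job in at about 38.5 s with the arm gripping the lever at 1.397 rad (straight up is 1.40) and the plate at its full lift; the first grip on the lever slipped and it sprang back to rest, and I never touched the tin, offcut or tape.

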